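# Mesh the gear on the splined spindle and hold it home

### The arm

A 7-joint arm with a two-finger parallel gripper is mounted at the origin on a cart in front of the work surface, level with it; the furniture and walls round the work are solid. World frame = base frame: x ahead of the robot, y to its left, z up, the work surface at z = 0. Lengths are in m, angles in rad, forces in N, time in s.
With the tool pointing down it reaches from about 0.425 to 0.825 m from the base axis. Payload 3.6 kg.
Tool frame: the origin (TCP) lies where the fingers leave the gripper's body, on its centre line; the fingertips stand 73 mm ahead of it and the grasp point (between the pads) lies 54 mm ahead of it; z points along the fingers, y is the line along which they close (so a half turn about z gives the same grasp; the last joint's range is limited). The gripper opens to 85 mm and grips with 20 to 120 N. Pads are 22 mm wide; open, the fingers measure 114 mm over their backs; the gripper's body (76 mm by 85 mm) begins 54 mm behind the grasp point. The pads swing forward as they close: fully open they stand 13 mm farther back than shut.
Start: joints at [1.147, 0.615, -0.013, 1.423, 0.008, 1.103, -0.04], TCP at [0.252, -0.599, 0.304] pointing down, gripper open.
Joint ranges: [-3.12, 3.12], [-0.3, 2.06], [-1.34, 1.32], [0.26, 2.42], [-1.36, 4.5], [0.01, 1.98], [-2.84, 2.84]. Speed limits (rad/s): [2.79, 2.79, 3.14, 3.14, 3.14, 3.14, 3.14].

### API

Orientations are given as a unit quaternion [x, y, z, w].
In Python, from station import arm, snapshot, camera_info, ticket gives the robot as it stands. Calls block until the motion is done:
- arm.movep(position, orientation): joint-space move of the TCP to a pose.
- arm.line_to(position, velocity=0.15, ori=None): straight line of the TCP; ori=None keeps the orientation; velocity is the mean speed in m/s.
- arm.move_j(angles): joint-space move.
- arm.move_gripper(opening, effort=None): opening from 0.0 (shut) to 1.0 (fully open); effort is the grip in N (None keeps the last); returns when the fingers have stopped.
- arm.pause(seconds).
- arm.ik(position, orientation): joint angles nearest the present ones, or None.
- snapshot(name): name is "scene" or "side" or "wrist"; returns the picture (480x640x3 uint8, blue, green, red); there is no depth.
- camera_info(name): a dict with "fx", "fy", "cx", "cy" (pixels), "R" (3x3) and "t" (3): a world point X has camera coordinates R X + t; the wrist camera has in their place "T_tool_cam" (4x4, takes a point from camera to tool coordinates, whose origin is the TCP and whose axes are the flange's). Camera axes: x right, y down, z forward; pixel columns grow to the right and rows downward; lengths in m; the calibration is good to about 2 mm. The wrist camera is an equidistant fisheye: a pixel r from the principal point sees the ray r / f radians off the axis. A picture is of the moment at which its call begins: read the wrist's pose just before it. camera_info takes no time and is no camera call.
A pose or a line that the arm cannot do raises arm.MotionError and nothing moves.
- ticket.finish_job(): hands the job in; it is judged then, once.
Readings, each from a call of its own:
- arm.read_time(): time.
- arm.read_joint_positions(): joint angles.
- arm.read_dq(): joint speeds.
- arm.read_effort(): joint torques, N m.
- arm.read_tool_pos(): TCP position.
- arm.read_eef_rot(): TCP orientation.
- arm.read_ft_force(): force on the tool from outside, world axes, zero at the start.
- arm.read_wrist_torque(): the same for the moment, N m.
- arm.read_opening(): opening from 0.0 (shut) to 1.0 (fully open).
- arm.read_finger_force(): force on a finger pad.
Only numpy, scipy, OpenCV 4.12 (cv2) and the standard library are available. Lean on these libraries where they do the work, as an engineer would, in place of code of your own. Each camera call takes 0.05 s, during which the arm holds its last target. There are 200 camera calls.

### The job

Fit the brass gear onto the splined spindle of the gearbox: lift it over, turn it until its cross-shaped bore meshes with the four splines, and slide it down against the sprung red collar until it is fully home on the shoulder. Finish while still holding the gear and pressing it fully home, so that a clip can be fitted; do not let go, or the collar pushes it back up. Leave the dark gear, the glue bottle and the tape measure where they stand.

Things in the scene. Friction and masses are not known exactly. Their poses are not given: they have to be found in the camera images.
- brass_gear: Loose brass gear, 0.18 kg, hub up: toothed disc 73 mm wide, 10 mm thick; on it a square hub 40 x 40 mm, top 46 mm above the underside; grip two opposite flat sides, which face along its x and y. Cross-shaped bore right through: two slots along its x and y, each 12 mm wide, 32 mm long, so it meshes in any of four quarter turns. Origin: centre of underside, z up the bore.
- spindle_seat (a point): Top centre of the steel shoulder where the gear's underside rests when home, 63 mm above the table, on the vertical spindle's axis. z up; x and y run along the four splines: a cross 30 mm across, arms 9.5 mm wide, from 0 to 30 mm above this point, 6.5 mm wide lead-in to 33 mm, then a round nose tapering 14 to 7 mm, to 44 mm. The spindle is locked; its angle differs each start.
- collar (a joint): Sprung red ring (54 mm outside) round the spindle. 0 = fully up, its top 10 mm above the shoulder; grows as it is pushed down; 0.010 m when the gear is fully home. The spring pushes up with about 5 N at the top and 11 N when home.
- dark_gear: Loose dark steel gear of the same outside size (disc 73 x 10 mm, 46 mm high) but with a round hub (40 mm) and a plain round bore. Not to be used. Origin: centre of the underside.
- glue_bottle: Yellow glue bottle with orange cap, 46 x 70 x 168 mm, standing upright behind the gearbox. Origin: centre of the underside.
- tape_measure: Yellow and black tape measure, 38 x 91 x 69 mm, near the front edge of the table. Origin: centre of the underside.
- gearbox: Fixed green gearbox with grey lid that carries the spindle; foot 150 x 100 mm (x, y), lid top 55 mm above the table. Origin: under the spindle's axis, at the table.
There are look-alikes about, which are no part of the job. What is shaped like the brass_gear but pink or white is not meant. There is more than one size of the gearbox; the job needs the larger.

How it is judged:
On the way, in this order (a step that is already met when the one before it is completed fails the run):
1. the brass gear is carried in the fingers, its underside above the tip of the spindle (z of brass_gear in the frame of spindle_seat above 0.044 m and contact force between the fingers and brass_gear above 1 N), for 0.1 s.
2. the gear is meshed: upright on the spindle's axis with its underside below the tops of the splines (horizontal distance between brass_gear and spindle_seat below 0.004 m and z of brass_gear in the frame of spindle_seat below 0.025 m and angle between brass_gear's own z axis and vertical below 0.1 rad), for 0.1 s.
At the end, for the whole second after the job is handed in: The brass gear sits upright (within 0.08 rad) on the spindle's axis (within 4 mm), its underside within 2.5 mm of the shoulder and the collar pressed down by more than 7.5 mm, at rest, with the fingers still on it pressing it home (horizontal distance between brass_gear and spindle_seat below 0.004 m and z of brass_gear in the frame of spindle_seat between -0.004 and 0.0025 m and angle between brass_gear's own z axis and vertical below 0.08 rad and value of joint collar above 0.0075 m and contact force between the fingers and brass_gear above 1 N and linear speed of brass_gear below 0.02 m/s); the arm keeps its last pose, push and grip.
It fails at once if the dark gear is moved by more than 30 mm or tipped over (distance of dark_gear from where it was at the start of the episode above 0.03 m or angle between dark_gear's own z axis and vertical above 0.5 rad).
It fails at once if the glue bottle is moved by more than 30 mm or tipped over (distance of glue_bottle from where it was at the start of the episode above 0.03 m or angle between glue_bottle's own z axis and vertical above 0.5 rad).
It fails at once if the tape measure is moved by more than 30 mm or tipped over (distance of tape_measure from where it was at the start of the episode above 0.03 m or angle between tape_measure's own z axis and vertical above 0.5 rad).
It also fails if it takes over 45 s, if anything falls off the work surface, if the arm or the gripper's body presses on something with over 40 N, if the wrist force passes 120 N, or if a joint passes its speed limit or range.

## Working session

There is one attempt and no reset: what is moved stays moved. The work goes in short steps, each a Python script; the robot and the scene stay as the last script left them, time stands still between calls to the robot, and variables do not carry over. Pictures are saved under pics/ and viewed, at most 10 in all, crops included, and the job is handed in when it is done.

```bash
mkdir -p pics; python3 - <<'E'
from station import arm, snapshot, camera_info
import cv2,numpy as np
for n in("scene","side","wrist"):
    cv2.imwrite(f"pics/{n}0.png",snapshot(n))
    c=camera_info(n)
    print(n,{k:np.round(v,4).tolist() for k,v in c.items()})
print(arm.read_tool_pos(),arm.read_eef_rot(),arm.read_time())
E
```

```text
scene {'fx': 523.4503, 'fy': 523.4503, 'cx': 319.0356, 'cy': 249.2061, 'R': [[-0.723, -0.6904, 0.0251], [-0.3767, 0.3635, -0.852], [0.5791, -0.6255, -0.5229]], 't': [0.4136, 0.2682, 0.8582]}
side {'fx': 578.3193, 'fy': 578.3193, 'cx': 314.5176, 'cy': 246.5701, 'R': [[-0.9925, -0.1223, -0.0072], [-0.0647, 0.5734, -0.8167], [0.104, -0.8101, -0.577]], 't': [0.5751, 0.1061, 1.1727]}
wrist {'fx': 371.6483, 'fy': 371.6483, 'cx': 317.5995, 'cy': 231.9931, 'T_tool_cam': [[-0.0004, -0.9521, -0.3058, 0.0789], [1.0, -0.0003, -0.0005, -0.0001], [0.0004, -0.3058, 0.9521, -0.0715], [0.0, 0.0, 0.0, 1.0]]}
[ 0.25166872 -0.59881066  0.30299204] [ 9.80274439e-01  1.97638552e-01 -1.97643180e-04 -9.94286371e-04] 0.15
```

View pics/scene0.png

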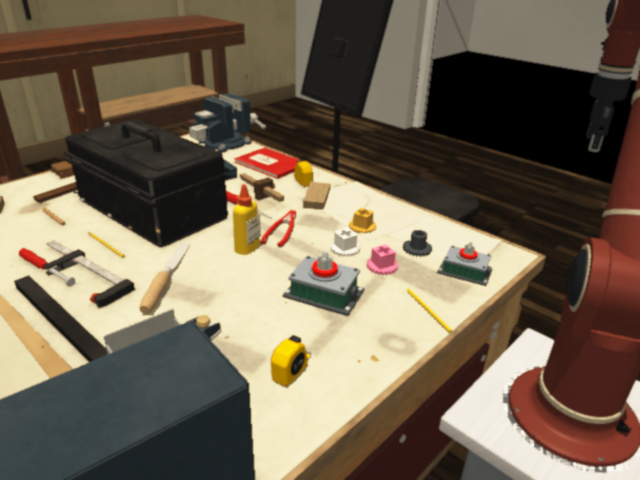

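View pics/side0.png

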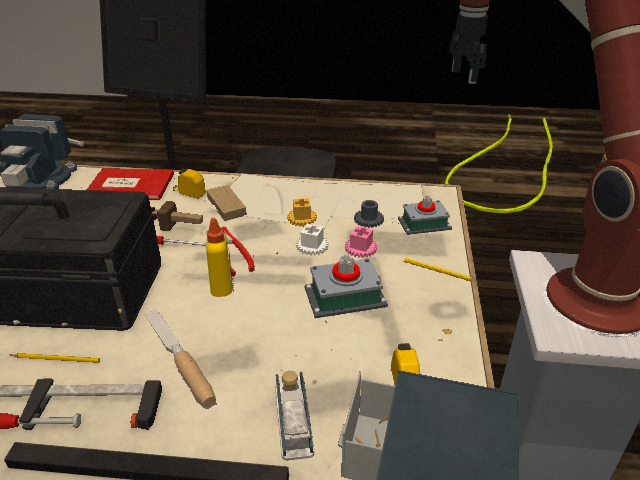

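The scene shows three cross-bore gears: brass/orange at scene (363,220) and side (302,210), white at (345,242) and (313,237), pink at (382,258) and (361,241). There is also a dark round-hub gear at (418,241) and (369,211). The gearboxes are at scene (323,282) and (466,262), and the first looks larger. I'll confirm in a crop and localise both.

```bash
cat > h.py <<'E'
from station import arm, snapshot, camera_info, ticket
import cv2,numpy as np
from scipy.spatial.transform import Rotation as Rot
def ray(n,px):
    c=camera_info(n);R=np.array(c['R']);t=np.array(c['t'])
    d=R.T@np.array([(px[0]-c['cx'])/c['fx'],(px[1]-c['cy'])/c['fy'],1]);return -R.T@t,d
def onplane(n,px,z):
    o,d=ray(n,px);return o+d*(z-o[2])/d[2]
def tri(a,b):
    A=[];B=[]
    for n,p in(("scene",a),("side",b)):
        o,d=ray(n,p);d=d/np.linalg.norm(d);P=np.eye(3)-np.outer(d,d);A.append(P);B.append(P@o)
    return np.linalg.lstsq(np.vstack(A),np.hstack(B),rcond=None)[0]
def wpose(): return Rot.from_quat(arm.read_eef_rot()).as_matrix(),np.array(arm.read_tool_pos())
def wplane(px,z,pose):
    c=camera_info("wrist");T=np.array(c['T_tool_cam']);R,p=pose
    u=np.array([px[0]-c['cx'],px[1]-c['cy']]);r=np.hypot(*u);th=r/c['fx']
    d=np.r_[np.sin(th)*u/max(r,1e-9),np.cos(th)]
    d=R@T[:3,:3]@d;o=R@T[:3,3]+p
    return o+d*(z-o[2])/d[2]
def wproj(X,pose):
    c=camera_info("wrist");T=np.array(c['T_tool_cam']);R,p=pose
    q=T[:3,:3].T@(R.T@(np.asarray(X)-p)-T[:3,3]);th=np.arctan2(np.hypot(q[0],q[1]),q[2])
    return np.array([c['cx'],c['cy']])+c['fx']*th*q[:2]/np.hypot(q[0],q[1])
def down(yaw): # tool z down, tool y axis at world angle yaw+90deg... x at yaw
    return (Rot.from_euler('z',yaw)*Rot.from_euler('x',np.pi)).as_quat()
E
python3 - <<'E'
from h import *
a=cv2.imread("pics/scene0.png")[190:310,270:510]; b=cv2.imread("pics/side0.png")[180:325,270:470]
a=cv2.resize(a,(800,400))[:,:]; b=cv2.resize(b,(276,200))
b=cv2.imread("pics/side0.png")[180:325,270:470]
cv2.imwrite("pics/crop1.png",cv2.resize(cv2.imread("pics/side0.png")[180:325,275:465],(786,600),interpolation=cv2.INTER_CUBIC))
for n,p,q in(("brass",(363,213),(302,203)),("spindle tip",(324,257),(347,258)),("small tip",(468,244),(427,198)),("dark",(418,233),(370,203)),("white",(345,234),(313,229)),("pink",(383,250),(361,233)),("glue tip",(244,187),(213,223))):
    X=tri(p,q);print(n,X.round(3),np.hypot(X[0],X[1]).round(3))
E
```

```text
brass [ 0.638 -0.233  0.044] 0.679
spindle tip [0.508 0.054 0.097] 0.511
small tip [ 0.342 -0.237  0.076] 0.416
dark [ 0.475 -0.241  0.049] 0.532
white [ 0.597 -0.115  0.047] 0.608
pink [ 0.489 -0.123  0.043] 0.504
glue tip [0.772 0.045 0.158] 0.773
```

View pics/crop1.png

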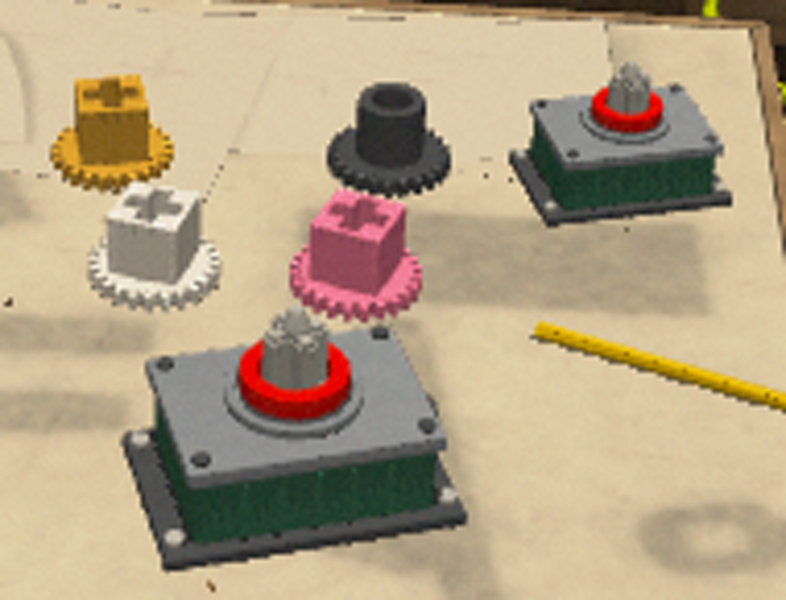

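The brass gear is the orange one at crop (110,130): hub top z=0.044, reach 0.68, as expected. The larger gearbox is at crop (295,430): its tip measures about 0.10 m against 0.107 expected, while the small one's is 0.076. Next I'll look at both from close up with the wrist camera.

```bash
python3 - <<'E'
from h import *
import pickle
q0=down(0.4); P={}
for n,p in(("sp",(.508,.054,.24)),("br",(.638,-.233,.19))):
    arm.movep([p[0],p[1],.28],q0) if n=="br" else None
    arm.movep(list(p),q0); arm.pause(.2)
    P[n]=wpose(); im=snapshot("wrist"); cv2.imwrite(f"pics/w_{n}.png",im)
    print(n,P[n][1],Rot.from_matrix(P[n][0]).as_euler('zyx'),arm.read_time(),arm.read_joint_positions())
pickle.dump(P,open("P.pkl","wb"))
a=cv2.imread("pics/w_sp.png");b=cv2.imread("pics/w_br.png")
cx=[wproj((.508,.054,.1),P["sp"]),wproj((.638,-.233,.046),P["br"])];print(cx)
o=[]
for i,c in zip((a,b),cx):
    x,y=c.astype(int);x=max(x,100);y=max(y,100);print("crop origin",x-100,y-100)
    o.append(cv2.resize(i[y-100:y+100,x-100:x+100],(400,400),interpolation=cv2.INTER_CUBIC))
cv2.imwrite("pics/close.png",np.hstack(o))
E
```

```text
sp [0.50816278 0.05337473 0.23999226] [-3.98804438e-01  9.21051624e-05  3.14138652e+00] 2.9 [-0.02218019  0.48641568 -0.18252572  1.89838007  0.12268201  0.76744068
 -1.44407006]
br [ 0.63960758 -0.23292126  0.19305216] [-0.4004865   0.0054804   3.14009388] 4.8083 [ 0.4065974   0.77374983 -0.16403302  1.4480039   0.14322005  0.92663151
 -0.96763235]
[array([316.87189487, 249.10366351]), array([316.26217911, 248.55359976])]
crop origin 216 149
crop origin 216 148
```

View pics/close.png

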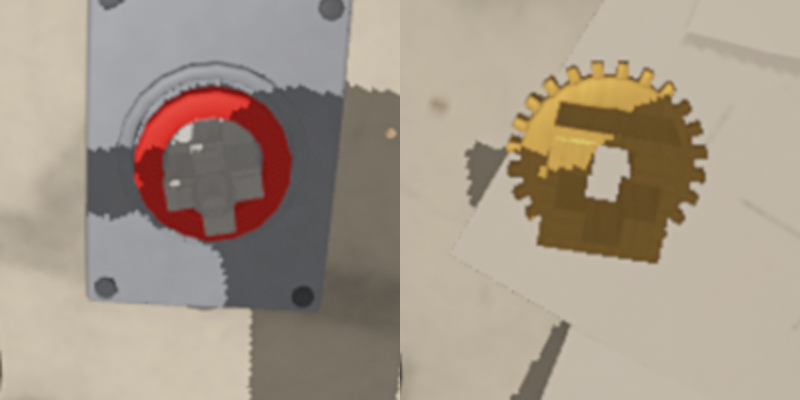

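The left crop shows the large gearbox spindle with its spline cross at about (212,180), nearly aligned with the image. The right crop shows the brass gear with its hub at about (605,180), turned by about 9°, in shadow. I'll enhance the contrast to read the edges.

```bash
python3 - <<'E'
import cv2,numpy as np
o=[]
for f,(x,y) in(("sp",(281,199)),("br",(271,198))):
    i=cv2.imread(f"pics/w_{f}.png")[y:y+(80 if f=="sp" else 100),x:x+(80 if f=="sp" else 100)]
    g=cv2.cvtColor(i,cv2.COLOR_BGR2GRAY); g=i.max(2)
    g=cv2.createCLAHE(8,(3,3)).apply(g)
    o.append(cv2.resize(g,(400,400),interpolation=cv2.INTER_NEAREST))
cv2.imwrite("pics/enh.png",np.hstack(o))
E
```

```text
(no output)
```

View pics/enh.png

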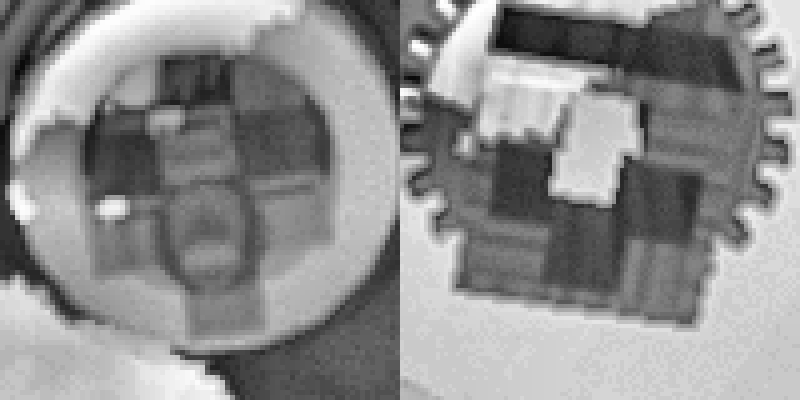

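```bash
python3 - <<'E'
from h import *
import pickle
P=pickle.load(open("P.pkl","rb"))
c=[wplane((271+(u-400)/4,198+v/4),.046,P["br"])[:2] for u,v in((490,57),(745,92),(697,323),(455,290))]
c=np.array(c);print(c.mean(0),[np.linalg.norm(c[i]-c[i-1]).round(4) for i in range(4)],[(np.degrees(np.arctan2(*(c[i]-c[i-1])[::-1]))%90).round(1) for i in range(4)])
e=np.array([wplane((281+u/5,199+v/5),.093,P["sp"])[:2] for u,v in((92,235),(332,212),(195,105),(226,333))])
print(e.mean(0),(e[0]+e[1])/2,(e[2]+e[3])/2)
for a,b in((0,1),(2,3)): d=e[b]-e[a];print(np.linalg.norm(d),np.degrees(np.arctan2(d[1],d[0]))%90)
n=wplane((281+212/5,199+243/5),.107,P["sp"]);print("nose",n)
for y in (-.3,0,.3): print(arm.ik([.638,-.233,.2],down(np.radians(15)+np.pi/2*0)) )
print([ (k,arm.ik([.638,-.233,.06],down(np.radians(12)+k*np.pi/2))) for k in(-1,0,1,2)])
E
```

```text
[ 0.64022726 -0.23473764] [np.float64(0.0391), np.float64(0.0394), np.float64(0.0394), np.float64(0.0395)] [np.float64(13.4), np.float64(14.8), np.float64(13.5), np.float64(14.4)]
[0.51057148 0.05076472] [0.51046718 0.05065242] [0.51067579 0.05087702]
0.030133322080086056 28.620998247616456
0.030474505728314186 30.4006888144379
nose [0.51276194 0.05183556 0.107     ]
[ 0.3869499   0.76355589 -0.12698427  1.44282044  0.10849183  0.94206124
 -1.07798482]
[ 0.3869499   0.76355589 -0.12698427  1.44282044  0.10849183  0.94206124
 -1.07798482]
[ 0.3869499   0.76355589 -0.12698427  1.44282044  0.10849183  0.94206124
 -1.07798482]
[(-1, array([ 0.17253647,  0.95386822,  0.26814189,  1.52499369, -0.33844829,
        0.7087165 , -2.34084905])), (0, array([ 0.37132768,  0.93855595, -0.09749113,  1.51740717,  0.12342561,
        0.69164883, -1.14301921])), (1, array([ 0.5641237 ,  0.9821907 , -0.46022527,  1.5100349 ,  0.55229365,
        0.78117254,  0.09248644])), (2, array([ 0.74014792,  1.0941575 , -0.84087458,  1.50348404,  0.92634471,
        0.9760618 ,  1.40592686]))]
```

Both measurements agree with the given sizes: the hub measures 39.3 mm against 40, and the cross 30.3 mm against 30. The gear is at (0.640,-0.235) with yaw 14°, and the spindle at (0.5106,0.0508) with yaw 29.5°. Now I'll grasp and carry.

```bash
python3 - <<'E'
from h import *
import pickle
q=down(np.radians(14)); g=[.6402,-.2347]
arm.movep(g+[.15],q)
arm.line_to(g+[.09],velocity=.1)
print("ft pre",arm.read_ft_force(),arm.read_tool_pos())
arm.move_gripper(0.0,effort=80)
arm.pause(.2);print("open",arm.read_opening(),arm.read_finger_force(),arm.read_tool_pos())
arm.line_to(g+[.26],velocity=.15)
print("ft lift",arm.read_ft_force())
arm.movep([.5106,.0508,.26],down(np.radians(29.5)));arm.pause(.4)
p=wpose();im=snapshot("wrist");pickle.dump(p,open("P2.pkl","wb"))
cv2.imwrite("pics/w_held.png",im);cv2.imwrite("pics/side_held.png",snapshot("side"));cv2.imwrite("pics/scene_held.png",snapshot("scene"))
print(p[1],arm.read_finger_force(),arm.read_ft_force(),arm.read_time())
c=wproj(p[1]+p[0]@[0,0,.046],p);print(c)
x,y=c.astype(int);print(x-60,y-60)
cr=im[max(0,y-60):y+60,x-60:x+60];cr=cv2.convertScaleAbs(cr,alpha=1.8,beta=20)
cv2.imwrite("pics/held.png",cv2.resize(cr,None,fx=5,fy=5,interpolation=cv2.INTER_NEAREST))
E
```

```text
ft pre [ 0.08316319 -0.39090876  0.0741074 ] [ 0.64066819 -0.23486366  0.09052227]
open 0.4574200895382561 82.11437344551086 [ 0.64081012 -0.23484491  0.09085887]
ft lift [ 0.75025228 -1.12788056 -2.60602491]
[0.51082215 0.05041698 0.2599023 ] 81.48881435394287 [ 0.31453978 -0.04706579 -2.85763474] 9.5583
[317.9324006  336.38142206]
257 276
```

View pics/held.png

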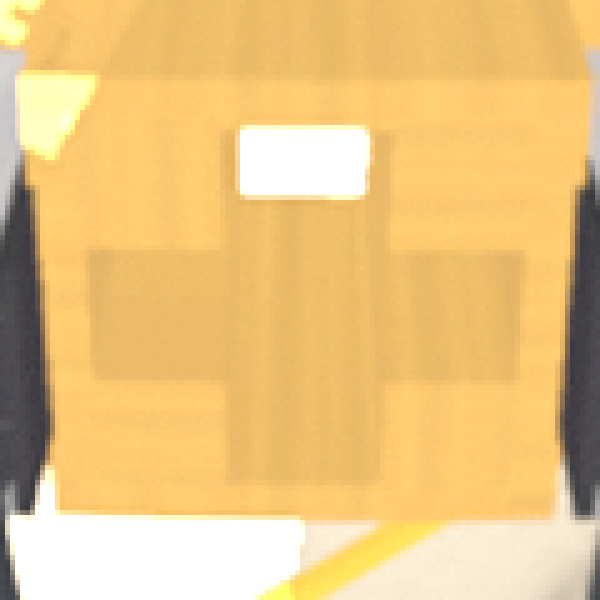

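The gear is held squarely, with the hub face spanning crop (18..590, 78) to (57..555, 517) and the bore cross centred near (306,312). I'll compute its offset in the tool frame to calibrate the camera bias.

```bash
python3 - <<'E'
from h import *
import pickle
I=(np.diag([1,-1,-1.]),np.zeros(3)) # tool frame pose flipped: world=(x,-y,-z)
f=lambda u,v,z:(wplane((257+u/5,276+v/5),-z,I)*[1,-1,-1])[:2]
z=.0449
c=np.array([f(u,v,z) for u,v in((16,78),(592,78),(555,517),(57,517))]);print(c.round(4).tolist(),c.mean(0))
b=np.array([f(u,v,z) for u,v in((90,315),(523,315),(305,130),(305,483))]);print(b.round(4).tolist())
E
```

```text
[[0.0195, -0.0204], [0.0195, 0.0203], [-0.021, 0.0202], [-0.021, -0.02]] [-7.84095909e-04  3.27114710e-05]
[[-0.0007, -0.0161], [-0.0007, 0.0164], [0.0155, 0.0], [-0.0169, 0.0]]
```

```bash
python3 - <<'E'
from h import *
q=down(np.radians(29.5)); t=[.5112,.0512]
arm.line_to(t+[.21],velocity=.1,ori=q);arm.pause(.2)
f0=np.array(arm.read_ft_force());print(f0,arm.read_tool_pos())
for z in np.arange(.200,.1599,-.004):
    arm.line_to(t+[z],velocity=.04,ori=q);arm.pause(.1)
    f=np.array(arm.read_ft_force())-f0;print(round(z,3),np.round(arm.read_tool_pos(),4),f.round(1),np.round(arm.read_wrist_torque(),2))
    if f[2]>15 or np.hypot(f[0],f[1])>12: print("stop");break
print(arm.read_time(),arm.read_opening())
E
```

```text
[-0.35332064 -0.30695253 -1.75430206] [0.51161225 0.05126716 0.21072426]
0.2 [0.5112 0.0512 0.2   ] [0.6 0.7 0.4] [ 0.06 -0.01 -0.05]
0.196 [0.5112 0.0512 0.196 ] [ 0.8 -0.6 -0.8] [0.03 0.07 0.02]
0.192 [0.5112 0.0512 0.1919] [-0.2 -0.4 -0.3] [ 0.01 -0.02  0.02]
0.188 [0.5112 0.0512 0.188 ] [ 0.1  0.4 -1.5] [0.   0.01 0.06]
0.184 [0.5112 0.0512 0.1839] [ 0.8 -0.4 -0.1] [ 0.04  0.02 -0.01]
0.18 [0.5113 0.0513 0.18  ] [-0.4  0.7  0.3] [-0.    0.02 -0.05]
0.176 [0.5113 0.0512 0.1759] [0.5 0.1 0.2] [0.06 0.03 0.04]
0.172 [0.5113 0.0512 0.1719] [ 0.3  0.3 -0.8] [-0.03  0.03  0.05]
0.168 [0.5113 0.0512 0.1679] [ 0.2  0.1 -0.5] [-0.03  0.09 -0.02]
0.164 [0.5113 0.0512 0.1639] [0.3 1.7 0. ] [-0.03 -0.02  0.02]
0.16 [0.5113 0.0512 0.1603] [-1.3  0.6  6. ] [-0.12  0.3   0.05]
14.4083 0.45296368191960407
```

It has meshed with no side force, and the collar spring now shows about 6 N. Next I'll press it home.

```bash
python3 - <<'E'
from h import *
q=down(np.radians(29.5)); t=[.5112,.0512]
for z in np.arange(.158,.1455,-.001):
    arm.line_to(t+[z],velocity=.03,ori=q);arm.pause(.2)
    f=np.mean([arm.read_ft_force() for _ in range(5)],0);print(round(z,4),np.round(arm.read_tool_pos(),4),f.round(1))
    if f[2]>25: break
print(arm.read_time(),arm.read_finger_force())
im=snapshot("side");cv2.imwrite("pics/side_end.png",im);s2=snapshot("scene")
cv2.imwrite("pics/end.png",np.hstack([cv2.resize(im[215:315,295:395],(400,400),interpolation=cv2.INTER_CUBIC),cv2.resize(s2[225:325,275:375],(400,400),interpolation=cv2.INTER_CUBIC)]))
E
```

```text
0.158 [0.5113 0.0512 0.1584] [-2.  -0.8  5.7]
0.157 [0.5113 0.0512 0.1575] [-1.8 -0.3  6.1]
0.156 [0.5113 0.0512 0.1565] [-2.4 -1.   7. ]
0.155 [0.5113 0.0512 0.1556] [-3.1 -0.8  7.2]
0.154 [0.5113 0.0512 0.1547] [-1.3 -0.5  7. ]
0.153 [0.5113 0.0512 0.1538] [-2.7 -0.5  8.7]
0.152 [0.5113 0.0513 0.1537] [-4.5 -0.8 15. ]
0.151 [0.5113 0.0513 0.1537] [-5.2 -1.2 23.4]
0.15 [0.5113 0.0513 0.1537] [-7.7 -1.6 29.5]
18.4583 85.73935031890869
```

View pics/end.png

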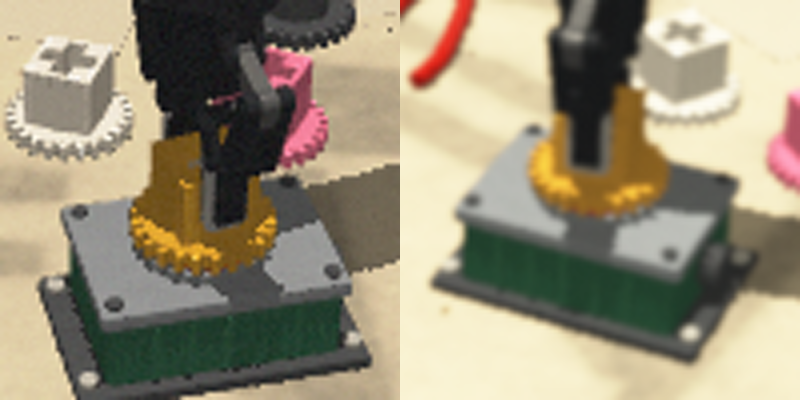

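The gear sits flat on the shoulder with the collar hidden under the disc. The TCP hard-stopped at z=0.1537 (0.1539 predicted), pressing with about 30 N and the grip still on. Handing in.

```bash
python3 - <<'E'
from h import *
print(ticket.finish_job())
E
```

```text
the job is handed in; nothing more can be done
None
```

I fitted the brass gear on the larger gearbox's splined spindle and handed the job in with the gripper still holding it and pressing it home at about 30 N; the hand-in returned no verdict.

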